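# Reject the tube-stripping pliers with the slack pivot

### The arm

A 6-joint arm with a two-finger parallel gripper is mounted at the origin on the work surface. World frame = base frame: x ahead of the robot, y to its left, z up, the work surface at z = 0. Lengths are in m, angles in rad, forces in N, time in s.
With the tool pointing down it reaches from about 0.425 to 0.95 m from the base axis. Payload 3.5 kg.
Tool frame: the origin (TCP) lies on the centre line of the jaws, within the pads' length; the fingertips stand 14 mm ahead of it and the grasp point (between the pads) lies 5 mm behind it (ctrl.tip_reach is the distance from the TCP to the fingertips, in m); z points along the fingers, y is the line along which they close (so a half turn about z gives the same grasp; the last joint's range is limited). The gripper opens to 85 mm and grips with 20 to 120 N. Pads are 22 mm wide; open, the fingers measure 114 mm over their backs; the gripper's body (76 mm by 85 mm) begins 54 mm behind the grasp point. The pads swing forward as they close: fully open they stand 13 mm farther back than shut.
Start: joints at [0.991, 0.286, 1.577, -0, 1.279, -0.15], TCP at [0.281, 0.614, 0.245] pointing down, gripper open.
Joint ranges: [-2.77, 2.77], [-0.9, 2.22], [0.21, 2.48], [-1.53, 4.67], [0.24, 2.81], [-2.84, 2.84]. Speed limits (rad/s): [2.79, 2.79, 3.14, 3.14, 3.14, 3.14].

### API

Orientations are given as a unit quaternion [x, y, z, w].
In Python, from plant import get_state, imaging, workorder, ctrl gives the robot as it stands. The module is installed in compiled form; this text tells all that it offers.
- The arm moves only by the shell command python3 -m jog 'ROWS' [FORCE]. ROWS is JSON, a list of rows, each a list of 7 numbers: the closure, from 0 (fully open) to 1 (shut), then the shift along the tool's x, y, z in mm, then the turn, a rotation vector about the tool's x, y, z in rad. In form: [[gripper, tx, ty, tz, ax, ay, az], ...]. A call has 1 to 12 rows; each row is the pose to reach, as a shift and turn from the pose commanded when the call began, along the tool's axes at that moment; what a row does not reach only later rows make up. A row lasts 1/10 s, in which the tool goes at most 50 mm and 8.59 degrees, less where a joint would pass 70% of its speed; a pose out of reach is approached as far as the arm can. A call with a gripper value outside its range is refused whole. The fingers move at their own pace and stop on an object; FORCE is the grip in N (left out, the last holds). Time passes only in rows, so rows that repeat a pose let the fingers close. It gives the time, the measured TCP pose, the force, the opening and the grip force at its end, in the units of the state.
- get_state(): the state, without advancing time (a new reading comes with each control period).
- imaging.read_camera(name): name is "scene" or "top" or "wrist"; returns a dict with "image" (480x640x3 uint8, blue, green, red), "fx", "fy", "cx", "cy" (pixels), "R" (3x3) and "t" (3): a world point X has camera coordinates R X + t; the wrist camera has in their place "tool_from_camera" (4x4, takes a point from camera to tool coordinates, whose origin is the TCP and whose axes are the flange's). Camera axes: x right, y down, z forward; pixel columns grow to the right and rows downward; lengths in m; the calibration is good to about 2 mm. A picture is of the moment at which its call begins: read the wrist's pose just before it. There is no depth.
- workorder.sign_off(): hands the job in; it is judged then, once.
The state is a dict: "time": time; "qpos": joint angles; "dq": joint speeds; "joint_efforts": joint torques, N m; "eef_pos": TCP position; "tcp_rot": TCP orientation; "contact_force": force on the tool from outside, world axes, zero at the start; "wrist_torque": the same for the moment, N m; "opening": opening from 0.0 (shut) to 1.0 (fully open); "finger_force": force on a finger pad.
Only numpy, scipy, OpenCV 4.12 (cv2) and the standard library are available. Lean on these libraries where they do the work, as an engineer would, in place of code of your own. Each camera call takes 0.05 s, during which the arm holds its last target. There are 200 camera calls.

### The job

One of the three tube-stripping pliers parked in the white rack has a worn, slack pivot. Rock the blue handle of each in turn, away from the robot and back towards it, twice over, to feel its play; when you have found the slack pair, lift it out and stand it jaws-down in the red repair bin, setting it down rather than dropping it in. Leave the sound pliers parked in the rack and do not disturb the bin or anything else on the table.

Things in the scene. Friction and masses are not known exactly. Their poses are not given: they have to be found in the camera images.
- rack: White plastic parking rack, 70 x 340 x 60 mm high, screwed down; origin under its centre, x away from the robot at yaw 0, y along the row. Three slots at y = -110, 0 and +110 mm, 54 mm deep (slot floor 6 mm above the table), each hold one pair of pliers jaws-down, its x and y axes parallel to the rack's.
- mid_a (a point): Tube-stripping pliers a (one of three look-alikes, 195 mm long, 0.24 kg, parked in any order): point on the centre line half-way up, 97.5 mm above the jaw ends. z runs from the jaws up to the handle ends. Two upright handles, 97 to 195 mm above the jaw ends, each 12 mm along y by 14 mm along x (19 mm at the round end), at y = +22 mm (blue) and y = -22 mm (grey): 56 mm over both.
- stripper_a: The same pliers a, origin at the centre of the jaw ends (underside), 97.5 mm below mid_a. The steel jaws measure 20 mm along x by 27 mm along y, 60 mm high; the slot holds the grey-handled half snugly and leaves the blue-handled half free to rock. To lift it, take both handles near their ends, 165 to 185 mm above the jaw ends.
- pivot_a (a point): Pivot of the blue-handled half of pliers a, on the centre line 70 mm above the jaw ends. In the worn pair it has sunk by 0.2 mm, too little to see or measure here: only rocking tells.
- blue_a (a point): Centre of the round end of the blue handle of pliers a (a disc 19 mm across seen along y, 12 mm thick along y), 185.5 mm above the jaw ends, 115.5 mm above the pivot; it turns with the handle. The place to rock it: pinched lightly, or caged by fingers 4 mm wider than the disc. A hard pinch lower, on the flat grip, hides the play.
- lever_a (a joint): Rocking of the blue handle of pliers a about its pivot (rad; + = handle end leans to +x, away from the robot). A sound pivot gives about 0.01 either way, then stands firm; a worn one swings about 0.10 (11 mm at blue) either way under 1 N and stays where left. All start near 0. Any pair also rattles in its slot: pushed with 4 to 6 N, blue moves about 7 mm either way if sound, 18 mm if worn.
- mid_b (a point): Tube-stripping pliers b (one of three look-alikes, 195 mm long, 0.24 kg, parked in any order): point on the centre line half-way up, 97.5 mm above the jaw ends. z runs from the jaws up to the handle ends. Two upright handles, 97 to 195 mm above the jaw ends, each 12 mm along y by 14 mm along x (19 mm at the round end), at y = +22 mm (blue) and y = -22 mm (grey): 56 mm over both.
- stripper_b: The same pliers b, origin at the centre of the jaw ends (underside), 97.5 mm below mid_b. The steel jaws measure 20 mm along x by 27 mm along y, 60 mm high; the slot holds the grey-handled half snugly and leaves the blue-handled half free to rock. To lift it, take both handles near their ends, 165 to 185 mm above the jaw ends.
- pivot_b (a point): Pivot of the blue-handled half of pliers b, on the centre line 70 mm above the jaw ends. In the worn pair it has sunk by 0.2 mm, too little to see or measure here: only rocking tells.
- blue_b (a point): Centre of the round end of the blue handle of pliers b (a disc 19 mm across seen along y, 12 mm thick along y), 185.5 mm above the jaw ends, 115.5 mm above the pivot; it turns with the handle. The place to rock it: pinched lightly, or caged by fingers 4 mm wider than the disc. A hard pinch lower, on the flat grip, hides the play.
- lever_b (a joint): Rocking of the blue handle of pliers b about its pivot (rad; + = handle end leans to +x, away from the robot). A sound pivot gives about 0.01 either way, then stands firm; a worn one swings about 0.10 (11 mm at blue) either way under 1 N and stays where left. All start near 0. Any pair also rattles in its slot: pushed with 4 to 6 N, blue moves about 7 mm either way if sound, 18 mm if worn.
- mid_c (a point): Tube-stripping pliers c (one of three look-alikes, 195 mm long, 0.24 kg, parked in any order): point on the centre line half-way up, 97.5 mm above the jaw ends. z runs from the jaws up to the handle ends. Two upright handles, 97 to 195 mm above the jaw ends, each 12 mm along y by 14 mm along x (19 mm at the round end), at y = +22 mm (blue) and y = -22 mm (grey): 56 mm over both.
- stripper_c: The same pliers c, origin at the centre of the jaw ends (underside), 97.5 mm below mid_c. The steel jaws measure 20 mm along x by 27 mm along y, 60 mm high; the slot holds the grey-handled half snugly and leaves the blue-handled half free to rock. To lift it, take both handles near their ends, 165 to 185 mm above the jaw ends.
- pivot_c (a point): Pivot of the blue-handled half of pliers c, on the centre line 70 mm above the jaw ends. In the worn pair it has sunk by 0.2 mm, too little to see or measure here: only rocking tells.
- blue_c (a point): Centre of the round end of the blue handle of pliers c (a disc 19 mm across seen along y, 12 mm thick along y), 185.5 mm above the jaw ends, 115.5 mm above the pivot; it turns with the handle. The place to rock it: pinched lightly, or caged by fingers 4 mm wider than the disc. A hard pinch lower, on the flat grip, hides the play.
- lever_c (a joint): Rocking of the blue handle of pliers c about its pivot (rad; + = handle end leans to +x, away from the robot). A sound pivot gives about 0.01 either way, then stands firm; a worn one swings about 0.10 (11 mm at blue) either way under 1 N and stays where left. All start near 0. Any pair also rattles in its slot: pushed with 4 to 6 N, blue moves about 7 mm either way if sound, 18 mm if worn.
- bin: Red plastic repair bin, open on top, 120 x 120 x 110 mm high (136 mm over the rim), walls and floor 4 mm, loose, 0.7 kg; origin under its centre. It stands to the left or right of the rack.
- tubes: Bystander: white foam rack 170 x 110 x 34 mm with filled blood tubes with lilac and rust-red caps, 104 mm high in all; origin under its centre. It stands on the other side of the rack from the bin.
- clipboard: Bystander: clipboard with forms and a marker, 150 x 210 x 23 mm; origin under its centre.
- gloves: Bystander: green and white glove carton, 110 x 220 x 75 mm high; origin under its centre.
There are look-alikes about, which are no part of the job. What is shaped like the bin but yellow is not meant.

How it is judged:
On the way, in this order (a step that is already met when the one before it is completed fails the run):
1. the slack handle is rocked away from the robot to near the end of its play, its pliers still in the rack (((value of joint lever_a above 0.06 rad and distance of mid_a from where it was at the start of the episode below 0.02 m) or (value of joint lever_b above 0.06 rad and distance of mid_b from where it was at the start of the episode below 0.02 m) or (value of joint lever_c above 0.06 rad and distance of mid_c from where it was at the start of the episode below 0.02 m))).
2. the slack handle is rocked back towards the robot to near the other end of its play, its pliers still in the rack (((value of joint lever_a below -0.06 rad and distance of mid_a from where it was at the start of the episode below 0.02 m) or (value of joint lever_b below -0.06 rad and distance of mid_b from where it was at the start of the episode below 0.02 m) or (value of joint lever_c below -0.06 rad and distance of mid_c from where it was at the start of the episode below 0.02 m))).
3. the worn pliers are lifted clear of the rack (((distance between pivot_a and stripper_a below 0.0699 m and z of stripper_a in the frame of rack above 0.065 m) or (distance between pivot_b and stripper_b below 0.0699 m and z of stripper_b in the frame of rack above 0.065 m) or (distance between pivot_c and stripper_c below 0.0699 m and z of stripper_c in the frame of rack above 0.065 m))), for 0.1 s.
At the end, for the whole second after the job is handed in: The slack pliers stand in the red bin, jaw ends within 30 mm of its underside and leaning less than 40 degrees, at rest; the bin is upright and within 40 mm of where it stood; the two sound pliers are upright in their slots, within 15 mm of where they were (((distance between pivot_a and stripper_a below 0.0699 m and x of stripper_a in the frame of bin between -0.056 and 0.056 m and y of stripper_a in the frame of bin between -0.056 and 0.056 m and z of stripper_a in the frame of bin below 0.03 m and angle between mid_a's own z axis and vertical below 0.7 rad and linear speed of stripper_a below 0.05 m/s and distance of each of mid_b, mid_c from where it was at the start of the episode below 0.015 m and angle between each of mid_b, mid_c's own z axis and vertical below 0.1 rad) or (distance between pivot_b and stripper_b below 0.0699 m and x of stripper_b in the frame of bin between -0.056 and 0.056 m and y of stripper_b in the frame of bin between -0.056 and 0.056 m and z of stripper_b in the frame of bin below 0.03 m and angle between mid_b's own z axis and vertical below 0.7 rad and linear speed of stripper_b below 0.05 m/s and distance of each of mid_a, mid_c from where it was at the start of the episode below 0.015 m and angle between each of mid_a, mid_c's own z axis and vertical below 0.1 rad) or (distance between pivot_c and stripper_c below 0.0699 m and x of stripper_c in the frame of bin between -0.056 and 0.056 m and y of stripper_c in the frame of bin between -0.056 and 0.056 m and z of stripper_c in the frame of bin below 0.03 m and angle between mid_c's own z axis and vertical below 0.7 rad and linear speed of stripper_c below 0.05 m/s and distance of each of mid_a, mid_b from where it was at the start of the episode below 0.015 m and angle between each of mid_a, mid_b's own z axis and vertical below 0.1 rad)) and angle between bin's own z axis and vertical below 0.1 rad and distance of bin from where it was at the start of the episode below 0.04 m); the robot touches nothing.
It fails at once if sound pliers pulled or levered out of the rack ((not (distance between pivot_a and stripper_a below 0.0699 m) and distance of mid_a from where it was at the start of the episode above 0.025 m) or (not (distance between pivot_b and stripper_b below 0.0699 m) and distance of mid_b from where it was at the start of the episode above 0.025 m) or (not (distance between pivot_c and stripper_c below 0.0699 m) and distance of mid_c from where it was at the start of the episode above 0.025 m)).
It fails at once if the pliers dropped into the bin (a free fall of more than about 30 mm) ((x of stripper_a in the frame of bin between -0.056 and 0.056 m and y of stripper_a in the frame of bin between -0.056 and 0.056 m and z of stripper_a in the frame of bin below 0.1 m and linear speed of stripper_a above 0.8 m/s) or (x of stripper_b in the frame of bin between -0.056 and 0.056 m and y of stripper_b in the frame of bin between -0.056 and 0.056 m and z of stripper_b in the frame of bin below 0.1 m and linear speed of stripper_b above 0.8 m/s) or (x of stripper_c in the frame of bin between -0.056 and 0.056 m and y of stripper_c in the frame of bin between -0.056 and 0.056 m and z of stripper_c in the frame of bin below 0.1 m and linear speed of stripper_c above 0.8 m/s)).
It fails at once if the bin pushed away or tipped (distance of bin from where it was at the start of the episode above 0.05 m or angle between bin's own z axis and vertical above 0.3 rad).
It fails at once if the blood tubes, the clipboard or the glove carton moved by more than 20 mm or tipped (distance of any of tubes, clipboard, gloves from where it was at the start of the episode above 0.02 m or angle between any of tubes, clipboard, gloves's own z axis and vertical above 0.2 rad).
It also fails if it takes over 72 s, if anything falls off the work surface, if the arm or the gripper's body presses on something with over 40 N, if the wrist force passes 120 N, or if a joint passes its speed limit or range.

## Working session

There is one attempt and no reset: what is moved stays moved. The work goes in short steps, Python scripts to look and compute and a shell command to move; the robot and the scene stay as the last step left them, time stands still between calls to the robot, and variables do not carry over. Pictures are saved under pics/ and viewed, at most 12 in all, crops included, and the job is handed in when it is done.

```bash
mkdir -p pics
cat > h.py <<'E'
import numpy as np, cv2
from scipy.spatial.transform import Rotation as Rn
from plant import get_state, imaging, workorder, ctrl
def cam(n):
    s=get_state(); c=imaging.read_camera(n)
    if n=="wrist":
        T=np.eye(4);T[:3,:3]=Rn.from_quat(s["tcp_rot"]).as_matrix();T[:3,3]=s["eef_pos"]
        M=np.linalg.inv(T@np.array(c["tool_from_camera"]));c["R"]=M[:3,:3];c["t"]=M[:3,3]
    c["R"]=np.array(c["R"]);c["t"]=np.array(c["t"]).ravel()
    return c
def proj(c,X):
    p=c["R"]@np.array(X)+c["t"];return np.array([c["fx"]*p[0]/p[2]+c["cx"],c["fy"]*p[1]/p[2]+c["cy"]])
def ray(c,u,v):
    d=c["R"].T@np.array([(u-c["cx"])/c["fx"],(v-c["cy"])/c["fy"],1]);return -c["R"].T@c["t"],d/np.linalg.norm(d)
def atz(c,u,v,z):
    o,d=ray(c,u,v);return o+d*(z-o[2])/d[2]
def tri(obs):
    A=np.zeros((3,3));b=np.zeros(3)
    for c,u,v in obs:
        o,d=ray(c,u,v);P=np.eye(3)-np.outer(d,d);A+=P;b+=P@o
    X=np.linalg.solve(A,b);return X,[np.round(proj(c,X)-[u,v],1) for c,u,v in obs]
E
python3 - <<'E'
from h import *
s=get_state();print(s)
import pickle
D={}
for n in("scene","top","wrist"):
    c=cam(n);D[n]=c;cv2.imwrite(f"pics/{n}0.png",c["image"]);print(n,-c["R"].T@c["t"],c["fx"])
pickle.dump(D,open("d0.pkl","wb"))
E
```

```text
{'time': 0.0, 'qpos': array([ 9.91000900e-01,  2.87167617e-01,  1.57816830e+00, -1.70726446e-05,
        1.27863758e+00, -1.49997499e-01]), 'dq': array([-0.0010409 ,  0.00015343,  0.00105114,  0.00029236,  0.00075484,
        0.00046223]), 'joint_efforts': array([-7.59900613e-04, -4.05988276e+01, -2.92618454e+01, -1.53001029e-04,
        5.72582256e-03, -2.59276867e-06]), 'eef_pos': array([0.2808898 , 0.61308705, 0.24395057]), 'tcp_rot': array([ 2.13246155e-01,  9.76997779e-01, -1.11495959e-03, -4.17170769e-04]), 'contact_force': array([ 0.71732142,  1.04205099, -0.3967689 ]), 'wrist_torque': array([0.00919549, 0.00156375, 0.00738824]), 'finger_force': 0.0, 'opening': 1.0016258211917246}
scene [ 1.1271714  -0.78672373  1.04185258] 477.19929840805315
top [ 0.49989156 -0.1172074   1.20721125] 485.0030434878483
wrist [0.21301466 0.64473066 0.37267467] 432.79195077271777
```

View pics/top0.png

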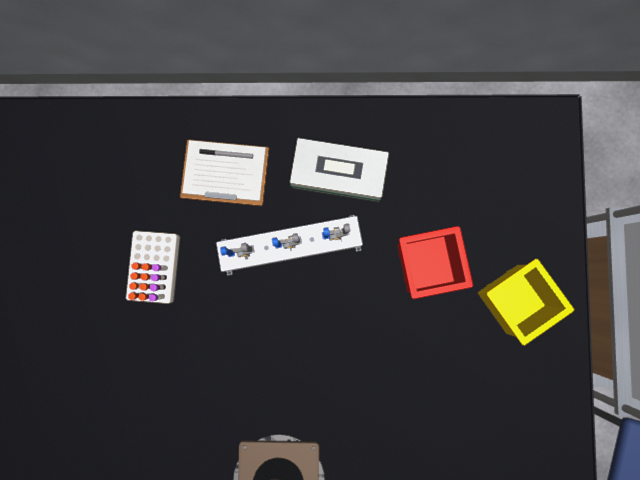

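View pics/scene0.png

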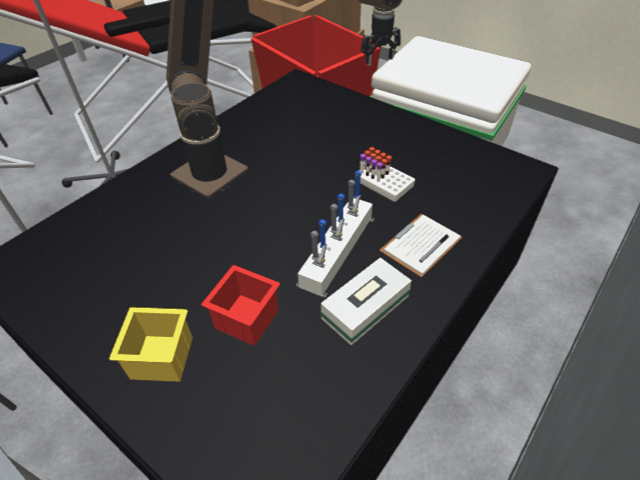

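Top view: the rack spans about (217,242) to (362,247), with blue handle ends near (227,251), (278,243) and (327,233). The red bin's rim is centred near (436,262), and the yellow decoy is at (526,302). The tubes are left of the rack; the clipboard and carton are behind it.

Run:
```python
from h import *; import pickle
D=pickle.load(open("d0.pkl","rb"));t=D["top"];s=D["scene"]
for n,c in(("top",t),("scene",s)):
    h=cv2.cvtColor(c["image"],cv2.COLOR_BGR2HSV)
    m=cv2.inRange(h,(105,130,60),(125,255,255))
    k,l,st,ce=cv2.connectedComponentsWithStats(m)
    for i in range(1,k):
        if st[i,4]>12 and 150<ce[i][0]<420: print(n,"blue",st[i],ce[i].round(1))
    m=cv2.inRange(h,(0,150,90),(6,255,255))|cv2.inRange(h,(174,150,90),(180,255,255))
    k,l,st,ce=cv2.connectedComponentsWithStats(m)
    for i in range(1,k):
        if st[i,4]>1500:
            hull=cv2.convexHull(np.argwhere(l==i)[:,::-1].astype(np.int32)); print(n,"red",st[i],cv2.approxPolyDP(hull,6,True).reshape(-1,2).tolist())
h=cv2.cvtColor(t["image"],cv2.COLOR_BGR2HSV);m=cv2.inRange(h,(0,0,150),(180,60,255))
k,l,st,ce=cv2.connectedComponentsWithStats(m)
i=l[262,300];print(st[i]);r=cv2.minAreaRect(np.argwhere(l==i)[:,::-1].astype(np.int32));b=cv2.boxPoints(r);print(b)
P=np.array([atz(t,u,v,.06) for u,v in b]);print(P.round(3),P.mean(0));print([np.linalg.norm(P[j]-P[j-1]).round(3) for j in range(4)])
a=cv2.resize(t["image"][205:285,210:370],(800,400),interpolation=cv2.INTER_CUBIC)
cv2.imwrite("pics/ct.png",a)
b=cv2.resize(s["image"][165:300,290:390],(444,600),interpolation=cv2.INTER_CUBIC)
cv2.imwrite("pics/cs.png",b)
```

```text
top blue [322 228   8  11  64] [325.6 233.4]
top blue [272 238  10  10  63] [276.2 242.6]
top blue [221 247  13  10  77] [226.4 251.6]
top red [ 398  226   76   73 4129] [[473, 285], [412, 298], [399, 238], [458, 226]]
scene blue [354 170   7  28 122] [357.  183.5]
scene blue [337 193   8  28 124] [340.3 203.9]
scene blue [318 219   9  28 131] [322.2 230.4]
scene red [  39    0  111   55 2753] [[148, 52], [51, 24], [39, 0], [87, 0], [121, 11]]
scene red [ 252   15  128   81 6418] [[371, 93], [262, 87], [253, 35], [308, 15], [379, 47]]
scene red [ 201  265   79   80 4002] [[279, 283], [277, 311], [254, 344], [216, 328], [201, 304], [233, 265]]
[     0      0    640    480 281036]
[[-1.4665146e-14  0.0000000e+00]
 [ 6.3900000e+02  0.0000000e+00]
 [ 6.3900000e+02  4.7900000e+02]
 [ 0.0000000e+00  4.7900000e+02]]
[[ 1.178  0.708  0.06 ]
 [ 1.163 -0.87   0.06 ]
 [ 0.042 -0.817  0.06 ]
 [ 0.019  0.641  0.06 ]] [ 0.60059444 -0.08446491  0.06      ]
[np.float64(1.161), np.float64(1.578), np.float64(1.123), np.float64(1.458)]
```

View pics/ct.png

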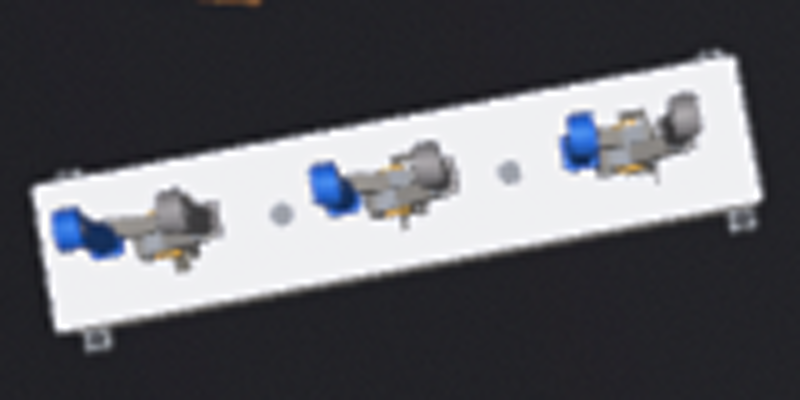

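View pics/cs.png

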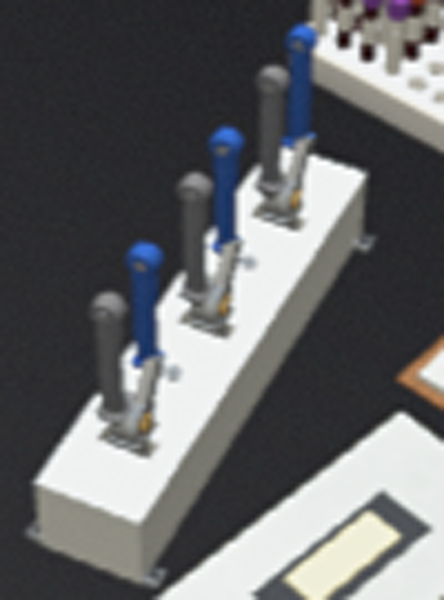

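The crops show the blue ends at crop pixels (70,228), (326,182), (581,130) in the top view and (301,40), (226,143), (144,259) in the scene view. Grey ends are beside each one. I'll triangulate these.

Run:
```python
from h import *; import pickle
D=pickle.load(open("d0.pkl","rb"));t=D["top"];s=D["scene"]
f=lambda x,y:(t,210+x/5-.4,205+y/5-.4)
g=lambda x,y:(s,290+x/4.44-.4,165+y/4.44-.4)
for n,a,b in(("bL",(70,228),(301,40)),("bM",(326,182),(226,143)),("bR",(581,130),(144,259)),("gL",(172,206),(273,80)),("gM",(430,160),(195,187)),("gR",(685,113),(108,308))):
    X,e=tri([f(*a),g(*b)]);print(n,X.round(4),e, "top@.19",atz(*f(*a),.192).round(4))
P=np.array([atz(*f(*p),.06) for p in((32,186),(736,56),(763,200),(56,331))]);print(P.round(4),P.mean(0),[np.linalg.norm(P[j]-P[j-1]).round(3) for j in range(4)])
d=(P[0]+P[3]-P[1]-P[2]);print("yaw",np.arctan2(-d[0],d[1]))
B=np.array([atz(t,u,v,.11) for u,v in((473, 285), (412, 298), (399, 238), (458, 226))]);print("bin",B.round(4),B.mean(0),[np.linalg.norm(B[j]-B[j-1]).round(3) for j in range(4)])
X,e=tri([(t,473,285),(s,201,304)]);print(X,e);X,e=tri([(t,412,298),(s,233,265)]);print(X,e);X,e=tri([(t,399,238),(s,279,283)]);print(X,e)
```

```text
bL [0.5459 0.1025 0.1913] [array([-0., -0.]), array([-0.,  0.])] top@.19 [0.5458 0.1023 0.192 ]
bM [ 0.5659 -0.0052  0.191 ] [array([-0.1, -0.1]), array([-0.1,  0. ])] top@.19 [ 0.5655 -0.0055  0.192 ]
bR [ 0.5878 -0.1128  0.1906] [array([0.1, 0.1]), array([ 0.1, -0. ])] top@.19 [ 0.5878 -0.1127  0.192 ]
gL [0.5552 0.0593 0.1919] [array([0., 0.]), array([ 0., -0.])] top@.19 [0.5552 0.0593 0.192 ]
gM [ 0.5753 -0.0489  0.1924] [array([-0.2, -0.2]), array([-0.2,  0. ])] top@.19 [ 0.5749 -0.0492  0.192 ]
gR [ 0.5954 -0.1562  0.1908] [array([-0.1, -0.1]), array([-0.1,  0. ])] top@.19 [ 0.5951 -0.1563  0.192 ]
[[ 0.5717  0.1494  0.06  ]
 [ 0.6347 -0.1856  0.06  ]
 [ 0.5662 -0.1982  0.06  ]
 [ 0.5029  0.1365  0.06  ]] [ 0.56887375 -0.02446913  0.06      ] [np.float64(0.07), np.float64(0.341), np.float64(0.07), np.float64(0.341)]
yaw 0.18652674649114853
bin [[ 0.4739 -0.4413  0.11  ]
 [ 0.4442 -0.3054  0.11  ]
 [ 0.5786 -0.2777  0.11  ]
 [ 0.6061 -0.4105  0.11  ]] [ 0.52569258 -0.35872529  0.11      ] [np.float64(0.136), np.float64(0.139), np.float64(0.137), np.float64(0.136)]
[ 0.47417305 -0.44124059  0.10904645] [array([-0.2, -0.1]), array([-0.2, -0. ])]
[ 0.44445965 -0.30578539  0.10484376] [array([-0.2, -0.2]), array([-0.3, -0. ])]
[ 0.57894182 -0.27825252  0.10557403] [array([-0., -0.]), array([-0.,  0.])]
```

```bash
cat > to.py <<'E'
import sys; from h import *
# to.py x y z yaw_of_tool_y(world): prints tool-frame shift (mm) and turn
x,y,z,a=map(float,sys.argv[1:5]); s=get_state()
R=Rn.from_quat(s["tcp_rot"]).as_matrix()
Y=np.array([np.cos(a),np.sin(a),0]);Z=np.array([0,0,-1.])
best=min((Rn.from_matrix(R.T@np.c_[np.cross(k*Y,Z),k*Y,Z]).as_rotvec() for k in(1,-1)),key=np.linalg.norm)
print("t",s["time"],"shift",(R.T@(np.array([x,y,z])-s["eef_pos"])*1e3).round(1),"turn",best.round(4),"F",s["contact_force"].round(2),"tcp",s["eef_pos"].round(4),"open",s["opening"].round(3),"q",s["qpos"].round(2))
E
python3 to.py .546 .1025 .25 .187
```

```text
Traceback (most recent call last):
  File "to.py", line 7, in <module>
    print("t",s["time"],"shift",(R.T@(np.array([x,y,z])-s["eef_pos"])*1e3).round(1),"turn",best.round(4),"F",s["contact_force"].round(2),"tcp",s["eef_pos"].round(4),"open",s["opening"].round(3),"q",s["qpos"].round(2))
                                                                                                                                                                            ^^^^^^^^^^^^^^^^^^
AttributeError: 'float' object has no attribute 'round'
```

```bash
sed -i 's/s\["opening"\].round(3)/round(s["opening"],3)/' to.py
python3 to.py .546 .1025 .25 .187
```

```text
t 0.15 shift [-453.7 -353.8   -5.2] turn [-1.80e-03  6.00e-04  9.54e-01] F [ 0.26 -0.54 -0.79] tcp [0.281  0.6132 0.2442] open 0.996 q [ 0.99  0.29  1.58 -0.    1.28 -0.15]
```

```bash
python3 -m jog '[[0.6,-453.7,-353.8,-5.2,-0.0018,0.0006,0.954],[0.6,-453.7,-353.8,-5.2,-0.0018,0.0006,0.954],[0.6,-453.7,-353.8,-5.2,-0.0018,0.0006,0.954],[0.6,-453.7,-353.8,-5.2,-0.0018,0.0006,0.954],[0.6,-453.7,-353.8,-5.2,-0.0018,0.0006,0.954],[0.6,-453.7,-353.8,-5.2,-0.0018,0.0006,0.954],[0.6,-453.7,-353.8,-5.2,-0.0018,0.0006,0.954],[0.6,-453.7,-353.8,-5.2,-0.0018,0.0006,0.954],[0.6,-453.7,-353.8,-5.2,-0.0018,0.0006,0.954],[0.6,-453.7,-353.8,-5.2,-0.0018,0.0006,0.954],[0.6,-453.7,-353.8,-5.2,-0.0018,0.0006,0.954],[0.6,-453.7,-353.8,-5.2,-0.0018,0.0006,0.954]]' 20; python3 to.py .546 .1025 .25 .187
```

```text
time: 1.35
eef_pos: [0.5474, 0.0995, 0.2504]
tcp_rot: [0.639, 0.769, 0.001, 0.0]
contact_force: [0.6, 0.5, -0.1]
opening: 0.398
finger_force: 0.0
t 1.35 shift [ 3.2 -0.8  0.4] turn [ 0.0013 -0.0005 -0.0032] F [ 0.63  0.46 -0.09] tcp [0.5474 0.0995 0.2504] open 0.398 q [-0.    0.02  1.87  0.    1.25 -0.19]
```

```bash
python3 -m jog '[[0.6,0,0,0,0,0,0],[0.6,0,0,0,0,0,0]]'; python3 to.py .546 .1025 .1865 .187
python3 - <<'E'
from h import *
c=cam("wrist");im=c["image"].copy()
for X in((.546,.1025,.1915),(.5555,.0593,.1915)):
    p=proj(c,X);print(p.round(0));
    if abs(p).max()<2000: cv2.drawMarker(im,tuple(int(v) for v in p),(0,255,255),0,12,1)
cv2.imwrite("pics/w1.png",im)
E
```

```text
time: 1.55
eef_pos: [0.546, 0.1028, 0.2501]
tcp_rot: [0.638, 0.77, 0.001, -0.001]
contact_force: [-0.2, 0.3, 0.3]
opening: 0.402
finger_force: 0.0
t 1.55 shift [-0.4 -0.  63.6] turn [ 0.0002 -0.0021 -0.0013] F [-0.22  0.32  0.27] tcp [0.546  0.1028 0.2501] open 0.402 q [ 0.    0.02  1.87  0.    1.25 -0.18]
[318. 282.]
[321. 365.]
```

View pics/w1.png

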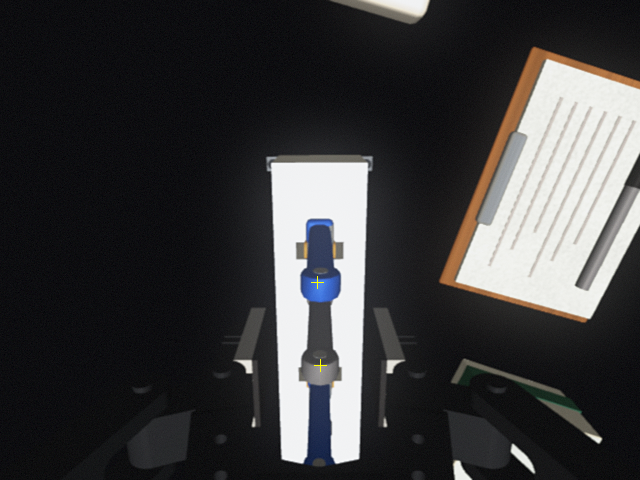

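The blue disc appears at (320,284) against the projected (318,282), so the disc is about 1 mm further in +x. I'll descend with a +1 mm correction and then narrow the cage.

```bash
python3 -m jog '[[0.6,0,1,30,0,0,0],[0.6,0,1,50,0,0,0],[0.6,0,1,63,0,0,0],[0.6,0,1,63,0,0,0],[0.7,0,1,63,0,0,0],[0.7,0,1,63,0,0,0],[0.72,0,1,63,0,0,0],[0.72,0,1,63,0,0,0]]'
```

```text
time: 2.4
eef_pos: [0.5478, 0.1032, 0.1885]
tcp_rot: [0.638, 0.77, 0.001, 0.001]
contact_force: [-0.2, -0.4, -0.4]
opening: 0.28
finger_force: 0.0
```

```bash
for d in 1; do python3 -m jog '[[0.72,0,2,0,0,0,0],[0.72,0,4,0,0,0,0],[0.72,0,5,0,0,0,0],[0.72,0,5,0,0,0,0]]'; python3 -m jog '[[0.72,0,1,0,0,0,0],[0.72,0,2,0,0,0,0],[0.72,0,3,0,0,0,0],[0.72,0,3,0,0,0,0]]';done
```

```text
time: 2.8
eef_pos: [0.5524, 0.1041, 0.1875]
tcp_rot: [0.638, 0.77, 0.001, -0.0]
contact_force: [0.3, -1.4, -0.2]
opening: 0.281
finger_force: 0.0
time: 3.2
eef_pos: [0.5553, 0.1047, 0.1875]
tcp_rot: [0.638, 0.77, 0.001, -0.0]
contact_force: [-0.4, -0.8, 0.1]
opening: 0.279
finger_force: 0.0
```

```bash
python3 -m jog '[[0.72,0,1,0,0,0,0],[0.72,0,2,0,0,0,0],[0.72,0,3,0,0,0,0],[0.72,0,3,0,0,0,0]]'; python3 -m jog '[[0.72,0,1,0,0,0,0],[0.72,0,2,0,0,0,0],[0.72,0,2,0,0,0,0],[0.72,0,2,0,0,0,0]]'
```

```text
time: 3.6
eef_pos: [0.5582, 0.1053, 0.1875]
tcp_rot: [0.638, 0.77, 0.001, -0.0]
contact_force: [-0.3, -0.5, 0.7]
opening: 0.277
finger_force: 0.0
time: 4.0
eef_pos: [0.5601, 0.1056, 0.1875]
tcp_rot: [0.638, 0.77, 0.001, -0.0]
contact_force: [-0.3, -0.9, -0.8]
opening: 0.285
finger_force: 0.0
```

Run:
```python
from h import *
c=cam("wrist");cv2.imwrite("pics/w2.png",c["image"][200:480,120:520])
print(proj(c,(.547,.1025,.1915)).round(0)-[120,200])
```

```text
[156. 155.]
```

View pics/w2.png

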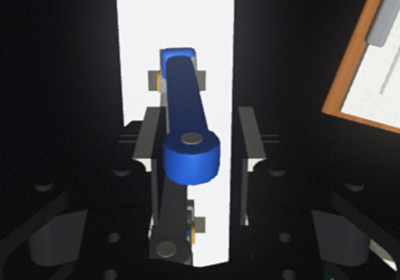

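The blue end has moved from crop (156,155) to (191,160), about 11 mm, and the force stayed near zero. The handle leans away, so the left pair looks slack. Now I'll rock it back.

```bash
python3 -m jog '[[0.72,0,-4,0,0,0,0],[0.72,0,-8,0,0,0,0],[0.72,0,-12,0,0,0,0],[0.72,0,-16,0,0,0,0],[0.72,0,-19,0,0,0,0],[0.72,0,-21,0,0,0,0],[0.72,0,-21,0,0,0,0]]'; python3 -m jog '[[0.72,0,-2,0,0,0,0],[0.72,0,-4,0,0,0,0],[0.72,0,-5,0,0,0,0],[0.72,0,-5,0,0,0,0]]'
```

```text
time: 4.75
eef_pos: [0.5392, 0.1017, 0.1876]
tcp_rot: [0.638, 0.77, 0.001, -0.0]
contact_force: [-0.3, 0.3, -0.6]
opening: 0.278
finger_force: 0.0
time: 5.15
eef_pos: [0.5344, 0.1008, 0.1875]
tcp_rot: [0.638, 0.77, 0.001, -0.0]
contact_force: [0.4, 0.1, -0.3]
opening: 0.284
finger_force: 0.0
```

```bash
python3 -m jog '[[0.72,0,4,0,0,0,0],[0.72,0,8,0,0,0,0],[0.72,0,12,0,0,0,0],[0.72,0,16,0,0,0,0],[0.72,0,20,0,0,0,0],[0.72,0,24,0,0,0,0],[0.72,0,26,0,0,0,0],[0.72,0,26,0,0,0,0]]'; python3 -m jog '[[0.72,0,-4,0,0,0,0],[0.72,0,-8,0,0,0,0],[0.72,0,-12,0,0,0,0],[0.72,0,-16,0,0,0,0],[0.72,0,-20,0,0,0,0],[0.72,0,-24,0,0,0,0],[0.72,0,-26,0,0,0,0],[0.72,0,-26,0,0,0,0]]'
python3 - <<'E'
from h import *
c=cam("top");h=cv2.cvtColor(c["image"],cv2.COLOR_BGR2HSV)
c=cam("wrist");cv2.imwrite("pics/w3.png",c["image"][200:480,120:520])
print(proj(c,(.547,.1025,.1915)).round(0)-[120,200])
E
```

```text
time: 5.95
eef_pos: [0.5603, 0.1057, 0.1875]
tcp_rot: [0.638, 0.77, 0.001, -0.0]
contact_force: [-0.8, -0.1, 0.6]
opening: 0.279
finger_force: 0.0
time: 6.75
eef_pos: [0.5342, 0.1008, 0.1875]
tcp_rot: [0.638, 0.77, 0.001, -0.0]
contact_force: [-0.5, 0.8, -0.3]
opening: 0.279
finger_force: 0.0
[236. 155.]
```

View pics/w3.png

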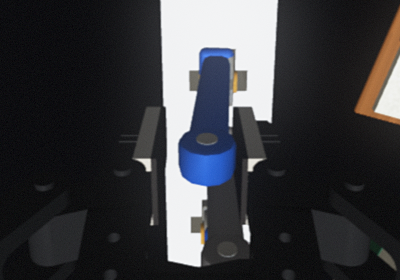

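The disc is now at crop (207,160) against neutral (236,155), about −10 mm. The slack left pair has been rocked both ways twice. I'll recentre it, lift off, and check the middle pair.

```bash
python3 -m jog '[[0.72,0,4,0,0,0,0],[0.72,0,8,0,0,0,0],[0.72,0,12,0,0,0,0],[0.72,0,15.5,0,0,0,0],[0.72,0,15.5,0,0,0,0],[0.65,0,13,0,0,0,0],[0.6,0,13,0,0,0,0],[0.6,0,13,-30,0,0,0],[0.6,0,13,-63,0,0,0],[0.6,0,13,-63,0,0,0]]';python3 to.py .567 -.0055 .25 .187
```

```text
time: 7.85
eef_pos: [0.5498, 0.1032, 0.2565]
tcp_rot: [0.638, 0.77, 0.004, 0.004]
contact_force: [0.0, -1.5, 1.3]
opening: 0.402
finger_force: 0.0
t 7.85 shift [-110.    -3.4    6.5] turn [0.0116 0.0006 0.0001] F [ 0.02 -1.52  1.32] tcp [0.5498 0.1032 0.2565] open 0.402 q [ 0.    0.02  1.86  0.    1.25 -0.18]
```

```bash
python3 -m jog '[[0.6,-50,0,0,0,0,0],[0.6,-100,0,0,0,0,0],[0.6,-110,0,0,0,0,0],[0.6,-110,0,0,0,0,0],[0.6,-110,0,0,0,0,0]]';python3 to.py .567 -.0055 .1875 .187
python3 - <<'E'
from h import *
c=cam("wrist");h=cv2.cvtColor(c["image"],cv2.COLOR_BGR2HSV);m=cv2.inRange(h,(105,130,60),(125,255,255))
p=proj(c,(.567,-.0055,.1915));print(p)
for v in range(int(p[1])-8,int(p[1])+16,4):
    x=np.where(m[v,200:440])[0]+200;print(v,x.min() if len(x) else None,x.max() if len(x) else None)
E
```

```text
time: 8.35
eef_pos: [0.5672, -0.0043, 0.2498]
tcp_rot: [0.638, 0.77, 0.001, -0.001]
contact_force: [-0.8, 0.7, -0.3]
opening: 0.404
finger_force: 0.0
t 8.35 shift [-1.3 -0.5 62.3] turn [ 0.0004 -0.0024 -0.0003] F [-0.8   0.74 -0.34] tcp [ 0.5672 -0.0043  0.2498] open 0.404 q [-0.19  0.05  1.84  0.    1.25 -0.37]
[316.56989699 284.12251627]
276 298 335
280 298 335
284 298 335
288 298 335
292 298 334
296 299 333
```

```bash
python3 -m jog '[[0.6,0,0,30,0,0,0],[0.6,0,0,50,0,0,0],[0.6,0,0,63,0,0,0],[0.6,0,0,63,0,0,0],[0.7,0,0,63,0,0,0],[0.72,0,0,63,0,0,0],[0.72,0,0,63,0,0,0]]'; python3 -m jog '[[0.72,0,2,0,0,0,0],[0.72,0,4,0,0,0,0],[0.72,0,4,0,0,0,0]]'; python3 -m jog '[[0.72,0,1,0,0,0,0],[0.72,0,2,0,0,0,0],[0.72,0,2,0,0,0,0],[0.72,0,2,0,0,0,0]]'
```

```text
time: 9.1
eef_pos: [0.5685, -0.0049, 0.1889]
tcp_rot: [0.638, 0.77, 0.002, 0.001]
contact_force: [0.4, -0.3, 0.1]
opening: 0.285
finger_force: 0.0
time: 9.4
eef_pos: [0.5721, -0.0042, 0.1877]
tcp_rot: [0.638, 0.77, 0.001, 0.0]
contact_force: [0.4, 0.5, -0.1]
opening: 0.277
finger_force: 0.0
time: 9.8
eef_pos: [0.5736, -0.0038, 0.1873]
tcp_rot: [0.638, 0.77, 0.001, -0.0]
contact_force: [-0.3, 0.4, 0.1]
opening: 0.277
finger_force: 0.2
```

```bash
python3 -m jog '[[0.72,0,1,0,0,0,0],[0.72,0,2,0,0,0,0],[0.72,0,2,0,0,0,0],[0.72,0,2,0,0,0,0]]'
python3 - <<'E'
from h import *
c=cam("wrist");h=cv2.cvtColor(c["image"],cv2.COLOR_BGR2HSV);m=cv2.inRange(h,(105,130,60),(125,255,255))
p=proj(c,(.567,-.0055,.1915));print(p)
for v in range(int(p[1])-8,int(p[1])+16,6):
    x=np.where(m[v,200:440])[0]+200;print(v,x.min() if len(x) else None,x.max() if len(x) else None)
E
```

```text
time: 10.2
eef_pos: [0.5755, -0.0034, 0.1874]
tcp_rot: [0.638, 0.77, 0.001, -0.0]
contact_force: [-2.2, -0.1, 0.3]
opening: 0.283
finger_force: 0.8
[289.95519281 354.98892657]
346 282 339
352 282 338
358 283 338
364 283 338
```

```bash
python3 -m jog '[[0.72,0,-4,0,0,0,0],[0.72,0,-8,0,0,0,0],[0.72,0,-12,0,0,0,0],[0.72,0,-14,0,0,0,0],[0.72,0,-16,0,0,0,0],[0.72,0,-16,0,0,0,0]]'; python3 -m jog '[[0.72,0,-1,0,0,0,0],[0.72,0,-1,0,0,0,0]]';python3 -m jog '[[0.72,0,4,0,0,0,0],[0.72,0,8,0,0,0,0],[0.72,0,12,0,0,0,0],[0.72,0,15,0,0,0,0],[0.72,0,17,0,0,0,0],[0.72,0,17,0,0,0,0],[0.72,0,17,0,0,0,0]]';  python3 -m jog '[[0.72,0,1,0,0,0,0],[0.72,0,1,0,0,0,0]]'; python3 -m jog '[[0.72,0,-4,0,0,0,0],[0.72,0,-8,0,0,0,0],[0.72,0,-12,0,0,0,0],[0.72,0,-14,0,0,0,0],[0.72,0,-18,0,0,0,0],[0.72,0,-18,0,0,0,0]]'
```

```text
time: 10.85
eef_pos: [0.5598, -0.0064, 0.1876]
tcp_rot: [0.638, 0.77, 0.001, 0.0]
contact_force: [-0.5, -0.2, 0.3]
opening: 0.284
finger_force: 0.1
time: 11.05
eef_pos: [0.559, -0.0066, 0.1875]
tcp_rot: [0.638, 0.77, 0.001, 0.0]
contact_force: [0.4, -0.6, 0.6]
opening: 0.28
finger_force: 0.3
time: 11.75
eef_pos: [0.5754, -0.0034, 0.1873]
tcp_rot: [0.638, 0.77, 0.001, -0.0]
contact_force: [-1.4, -0.3, 0.3]
opening: 0.282
finger_force: 0.7
time: 11.95
eef_pos: [0.576, -0.0032, 0.1873]
tcp_rot: [0.638, 0.77, 0.0, -0.001]
contact_force: [-3.5, -1.0, 2.0]
opening: 0.283
finger_force: 1.8
time: 12.55
eef_pos: [0.5587, -0.0066, 0.1876]
tcp_rot: [0.638, 0.77, 0.001, 0.0]
contact_force: [0.8, -0.2, 0.4]
opening: 0.283
finger_force: 0.1
```

Force builds to 3.5 N at +9 mm, so the middle pair is firm. On to the right-hand pair.

```bash
python3 -m jog '[[0.72,0,4,0,0,0,0],[0.72,0,8,0,0,0,0],[0.72,0,11,0,0,0,0],[0.65,0,9,0,0,0,0],[0.6,0,9,0,0,0,0],[0.6,0,9,-30,0,0,0],[0.6,0,9,-63,0,0,0],[0.6,0,9,-63,0,0,0]]';python3 -m jog '[[0.6,-50,0,0,0,0,0],[0.6,-100,0,0,0,0,0],[0.6,-110,0,0,0,0,0],[0.6,-110,0,0,0,0,0],[0.6,-110,0,0,0,0,0]]';python3 to.py .588 -.1132 .1875 .187
python3 - <<'E'
from h import *
c=cam("wrist");h=cv2.cvtColor(c["image"],cv2.COLOR_BGR2HSV);m=cv2.inRange(h,(105,130,60),(125,255,255))
p=proj(c,(.588,-.1132,.1915));print(p)
for v in range(int(p[1])-8,int(p[1])+16,6):
    x=np.where(m[v,200:440])[0]+200;print(v,x.min() if len(x) else None,x.max() if len(x) else None)
E
```

```text
time: 13.35
eef_pos: [0.5703, -0.0054, 0.2563]
tcp_rot: [0.638, 0.77, 0.003, 0.004]
contact_force: [0.2, 0.1, 0.2]
opening: 0.399
finger_force: 0.0
time: 13.85
eef_pos: [0.5877, -0.1123, 0.2496]
tcp_rot: [0.638, 0.77, 0.001, -0.001]
contact_force: [-0.2, 0.0, 0.3]
opening: 0.401
finger_force: 0.0
t 13.85 shift [-1.1  0.1 62.1] turn [ 0.0003 -0.0027 -0.0002] F [-0.16  0.04  0.25] tcp [ 0.5877 -0.1123  0.2496] open 0.401 q [-0.36  0.12  1.77  0.    1.26 -0.55]
[317.82326441 284.07398403]
276 300 336
282 300 337
288 300 337
294 300 336
```

Blue is centred at x ≈ 0.588. I'll rock the right pair.

```bash
python3 -m jog '[[0.6,0,0,30,0,0,0],[0.6,0,0,50,0,0,0],[0.6,0,0,63,0,0,0],[0.6,0,0,63,0,0,0],[0.7,0,0,63,0,0,0],[0.72,0,0,63,0,0,0],[0.72,0,0,63,0,0,0]]'; python3 -m jog '[[0.72,0,2,0,0,0,0],[0.72,0,4,0,0,0,0],[0.72,0,6,0,0,0,0],[0.72,0,8,0,0,0,0],[0.72,0,8,0,0,0,0]]'; python3 -m jog '[[0.72,0,1,0,0,0,0],[0.72,0,1,0,0,0,0],[0.72,0,1,0,0,0,0]]';python3 -m jog '[[0.72,0,-4,0,0,0,0],[0.72,0,-8,0,0,0,0],[0.72,0,-12,0,0,0,0],[0.72,0,-15,0,0,0,0],[0.72,0,-18,0,0,0,0],[0.72,0,-18,0,0,0,0]]';python3 -m jog '[[0.72,0,4,0,0,0,0],[0.72,0,8,0,0,0,0],[0.72,0,12,0,0,0,0],[0.72,0,15,0,0,0,0],[0.72,0,18,0,0,0,0],[0.72,0,18,0,0,0,0]]';python3 -m jog '[[0.72,0,-4,0,0,0,0],[0.72,0,-8,0,0,0,0],[0.72,0,-12,0,0,0,0],[0.72,0,-15,0,0,0,0],[0.72,0,-18,0,0,0,0],[0.72,0,-18,0,0,0,0]]'
```

```text
time: 14.6
eef_pos: [0.589, -0.1131, 0.1888]
tcp_rot: [0.638, 0.77, 0.001, 0.001]
contact_force: [-0.4, 0.2, -0.7]
opening: 0.278
finger_force: 0.0
time: 15.1
eef_pos: [0.596, -0.1115, 0.1873]
tcp_rot: [0.638, 0.77, 0.001, -0.0]
contact_force: [-1.5, 0.1, 1.5]
opening: 0.279
finger_force: 0.6
time: 15.4
eef_pos: [0.5966, -0.1113, 0.1873]
tcp_rot: [0.638, 0.77, 0.001, -0.001]
contact_force: [-3.9, -0.8, 2.3]
opening: 0.28
finger_force: 1.8
time: 16.0
eef_pos: [0.5793, -0.1147, 0.1874]
tcp_rot: [0.638, 0.77, 0.001, 0.0]
contact_force: [0.3, -0.4, -0.7]
opening: 0.284
finger_force: 0.2
time: 16.6
eef_pos: [0.5966, -0.1112, 0.1871]
tcp_rot: [0.638, 0.77, 0.0, -0.001]
contact_force: [-3.6, -0.6, 2.1]
opening: 0.282
finger_force: 1.6
time: 17.2
eef_pos: [0.5793, -0.1147, 0.1875]
tcp_rot: [0.638, 0.77, 0.001, 0.0]
contact_force: [0.9, 0.7, 1.1]
opening: 0.282
finger_force: 0.2
```

The right pair is firm too (3.9 N), so the left pair is the worn one. I'll recentre the right pair, lift off and return to the left.

```bash
python3 -m jog '[[0.72,0,4,0,0,0,0],[0.72,0,8,0,0,0,0],[0.72,0,11,0,0,0,0],[0.65,0,9,0,0,0,0],[0.6,0,9,0,0,0,0],[0.6,0,9,-30,0,0,0],[0.4,0,9,-70,0,0,0],[0.2,0,9,-80,0,0,0],[0,0,9,-80,0,0,0],[0,0,9,-80,0,0,0]]';python3 to.py .551 .081 .27 .187
```

```text
time: 18.2
eef_pos: [0.5875, -0.1129, 0.266]
tcp_rot: [0.638, 0.77, 0.001, -0.001]
contact_force: [-0.2, 0.3, -1.0]
opening: 0.992
finger_force: 0.0
t 18.2 shift [ 1.973e+02  1.000e-01 -3.600e+00] turn [-0.0002 -0.0022 -0.0001] F [-0.2   0.31 -1.03] tcp [ 0.5875 -0.1129  0.266 ] open 0.992 q [-0.36  0.1   1.75  0.    1.29 -0.55]
```

```bash
python3 -m jog '[[0,50,0,-4,0,0,0.14],[0,100,0,-4,0,0,0.28],[0,150,0,-4,0,0,0.42],[0,190,0,-4,0,0,0.56],[0,197,0,-4,0,0,0.7],[0,197,0,-4,0,0,0.84],[0,197,0,-4,0,0,0.98],[0,197,0,-4,0,0,1.12],[0,197,0,-4,0,0,1.26],[0,197,0,-4,0,0,1.4],[0,197,0,-4,0,0,1.54],[0,197,0,-4,0,0,1.571]]'; python3 -m jog '[[0,0,0,0,0,0,0],[0,0,0,0,0,0,0]]';python3 to.py .551 .081 .176 1.758
python3 - <<'E'
from h import *
c=cam("wrist");im=c["image"]
for X in((.5468,.1025,.201),(.5555,.0593,.201),(.551,.081,.176)):
    p=proj(c,X);print(p.round(0));cv2.drawMarker(im,tuple(int(v) for v in p),(0,255,255),0,12,1)
cv2.imwrite("pics/w4.png",im)
E
```

```text
time: 19.4
eef_pos: [0.5503, 0.0805, 0.2685]
tcp_rot: [0.996, 0.092, -0.002, -0.001]
contact_force: [-0.3, -1.4, -0.3]
opening: 0.997
finger_force: 0.0
time: 19.6
eef_pos: [0.5507, 0.0805, 0.2696]
tcp_rot: [0.996, 0.094, -0.001, -0.001]
contact_force: [0.2, -0.8, 0.5]
opening: 1.001
finger_force: 0.0
t 19.6 shift [ 0.5 -0.2 93.6] turn [-0.002   0.0019  0.0004] F [ 0.19 -0.84  0.52] tcp [0.5507 0.0805 0.2696] open 1.001 q [-0.04  0.01  1.84  0.    1.29  1.34]
[272. 276.]
[362. 275.]
[317. 259.]
```

View pics/w4.png

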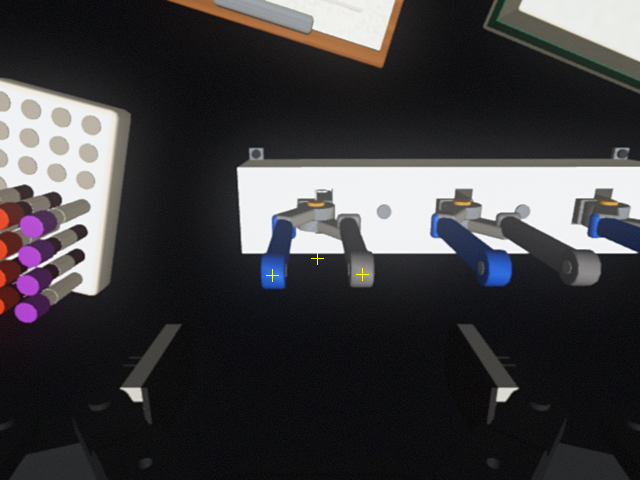

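The markers sit on the blue end (272,276) and grey end (362,275), so the pliers are centred between the fingers. I'll descend and grip.

```bash
python3 -m jog '[[0,0,0,40,0,0,0],[0,0,0,75,0,0,0],[0,0,0,94,0,0,0],[0,0,0,94,0,0,0],[0.3,0,0,94,0,0,0],[0.5,0,0,94,0,0,0],[0.5,0,0,94,0,0,0],[0.5,0,0,94,0,0,0],[0.5,0,0,94,0,0,0]]' 40; python3 -m jog '[[0.5,0,0,-10,0,0,0],[0.5,0,0,-20,0,0,0],[0.5,0,0,-30,0,0,0],[0.5,0,0,-30,0,0,0]]'
```

```text
time: 20.55
eef_pos: [0.5531, 0.0811, 0.1803]
tcp_rot: [0.996, 0.093, 0.003, -0.001]
contact_force: [-0.9, 1.4, 6.6]
opening: 0.632
finger_force: 44.6
time: 20.95
eef_pos: [0.5523, 0.0804, 0.2096]
tcp_rot: [0.996, 0.093, 0.002, -0.0]
contact_force: [0.7, -0.8, -2.0]
opening: 0.632
finger_force: 43.5
```

```bash
python3 -m jog '[[0.5,0,0,-20,0,0,0],[0.5,0,0,-40,0,0,0],[0.5,0,0,-60,0,0,0],[0.5,0,0,-85,0,0,0],[0.5,0,0,-110,0,0,0],[0.5,0,0,-125,0,0,0],[0.5,0,0,-125,0,0,0],[0.5,0,0,-125,0,0,0]]'; python3 to.py .5257 -.3587 .33 1.774;  python3 - <<'E'
from h import *
c=cam("scene");im=c["image"];cv2.imwrite("pics/s4.png",im[60:300,180:440])
E
```

```text
time: 21.75
eef_pos: [0.551, 0.0803, 0.3315]
tcp_rot: [0.996, 0.093, -0.0, -0.001]
contact_force: [-1.1, -0.8, -2.2]
opening: 0.638
finger_force: 43.2
t 21.75 shift [-106.4  426.7    0.9] turn [-0.0015  0.0003 -0.0164] F [-1.14 -0.82 -2.2 ] tcp [0.551  0.0803 0.3315] open 0.638 q [-0.04 -0.03  1.77  0.    1.4   1.35]
```

View pics/s4.png

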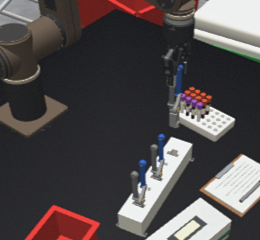

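The scene view shows the left pair hanging upright from the gripper at crop (175,110), clear of the rack. I'll swing to the robot's side of the rack and across to the bin.

```bash
python3 -m jog '[[0.5,-30,0,0,0,0,0],[0.5,-60,5,0,0,0,0],[0.5,-85,30,0,0,0,0],[0.5,-90,70,0,0,0,0],[0.5,-90,110,0,0,0,0],[0.5,-90,150,0,0,0,0],[0.5,-90,190,0,0,0,0],[0.5,-95,230,0,0,0,0],[0.5,-100,270,0,0,0,0],[0.5,-106,310,0,0,0,0],[0.5,-106,350,0,0,0,0],[0.5,-106,385,0,0,0,0]]'; python3 -m jog '[[0.5,0,20,0,0,0,-0.01],[0.5,0,37,0,0,0,-0.016],[0.5,0,41,0,0,0,-0.016],[0.5,0,41,0,0,0,-0.016],[0.5,0,41,0,0,0,-0.016]]'; python3 to.py .5257 -.3587 .18 1.774;  python3 - <<'E'
from h import *
import pickle
t=cam("top");s=cam("scene");cv2.imwrite("pics/s5.png",np.hstack([cv2.resize(s["image"][130:350,150:310],(436,600)),cv2.resize(t["image"][200:320,370:490],(360,360)).repeat(1,0) if 0 else cv2.copyMakeBorder(cv2.resize(t["image"][200:320,370:490],(360,360)),0,240,0,0,0)]))
E
```

```text
time: 23.0
eef_pos: [0.5181, -0.3192, 0.3292]
tcp_rot: [0.996, 0.093, -0.001, -0.002]
contact_force: [0.1, -0.6, -2.2]
opening: 0.634
finger_force: 42.9
time: 23.5
eef_pos: [0.5264, -0.3567, 0.3315]
tcp_rot: [0.995, 0.102, 0.0, -0.001]
contact_force: [0.3, 0.2, -2.9]
opening: 0.63
finger_force: 43.0
t 23.5 shift [ -1.2   2.1 151.5] turn [-0.0024 -0.001   0.0005] F [ 0.28  0.16 -2.92] tcp [ 0.5264 -0.3567  0.3315] open 0.63 q [-0.76  0.15  1.58  0.    1.41  0.61]
```

View pics/s5.png

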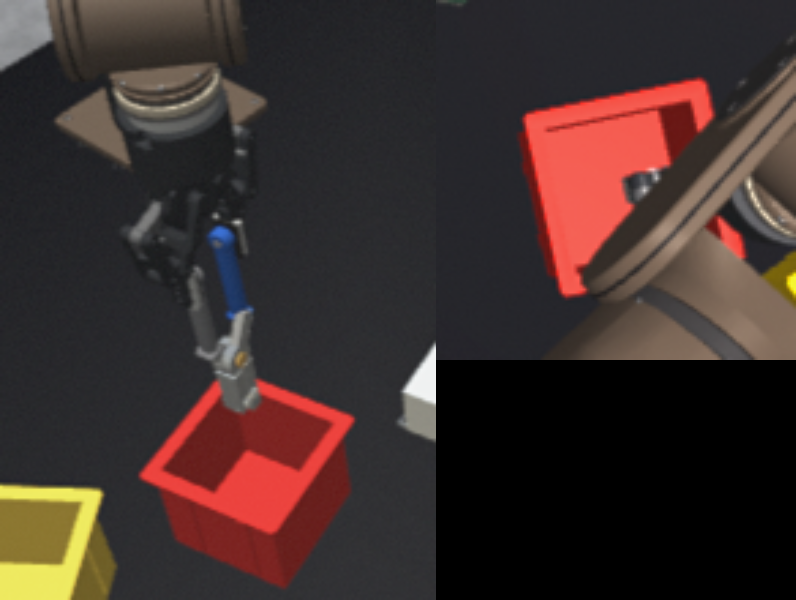

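The pliers hang over the bin centre, with the jaw ends at crop (240,410) above the opening. I'll lower them in and finish the descent by force.

```bash
python3 -m jog '[[0.5,-1,2,20,0,0,0],[0.5,-1,2,40,0,0,0],[0.5,-1,2,60,0,0,0],[0.5,-1,2,80,0,0,0],[0.5,-1,2,100,0,0,0],[0.5,-1,2,120,0,0,0],[0.5,-1,2,132,0,0,0],[0.5,-1,2,138,0,0,0],[0.5,-1,2,138,0,0,0],[0.5,-1,2,138,0,0,0]]'; python3 -m jog '[[0.5,0,0,3,0,0,0],[0.5,0,0,6,0,0,0],[0.5,0,0,6,0,0,0]]'; python3 -m jog '[[0.5,0,0,2,0,0,0],[0.5,0,0,3,0,0,0],[0.5,0,0,3,0,0,0]]'
```

```text
time: 24.6
eef_pos: [0.5265, -0.3601, 0.195]
tcp_rot: [0.995, 0.101, 0.001, 0.0]
contact_force: [-0.8, -0.1, -1.5]
opening: 0.629
finger_force: 43.0
time: 24.9
eef_pos: [0.5258, -0.3597, 0.1876]
tcp_rot: [0.995, 0.101, 0.0, -0.001]
contact_force: [0.6, 0.2, -2.2]
opening: 0.629
finger_force: 43.0
time: 25.2
eef_pos: [0.5258, -0.3598, 0.1845]
tcp_rot: [0.995, 0.101, 0.0, -0.001]
contact_force: [-0.9, -0.4, -1.9]
opening: 0.632
finger_force: 43.0
```

```bash
python3 -m jog '[[0.5,0,0,2,0,0,0],[0.5,0,0,3,0,0,0],[0.5,0,0,3,0,0,0]]'; python3 -m jog '[[0.5,0,0,1,0,0,0],[0.5,0,0,2,0,0,0],[0.5,0,0,2,0,0,0]]'; python3 -m jog '[[0.5,0,0,1,0,0,0],[0.5,0,0,2,0,0,0],[0.5,0,0,2,0,0,0]]'
```

```text
time: 25.5
eef_pos: [0.5258, -0.3597, 0.1815]
tcp_rot: [0.995, 0.101, 0.0, -0.001]
contact_force: [0.1, -0.7, -2.7]
opening: 0.63
finger_force: 43.0
time: 25.8
eef_pos: [0.5259, -0.3597, 0.1796]
tcp_rot: [0.995, 0.101, 0.0, -0.001]
contact_force: [0.2, 0.1, -1.9]
opening: 0.635
finger_force: 43.0
time: 26.1
eef_pos: [0.5262, -0.3599, 0.1785]
tcp_rot: [0.995, 0.101, 0.001, -0.001]
contact_force: [-0.3, 0.8, 0.7]
opening: 0.633
finger_force: 43.6
```

Contact with the floor: the load came off at TCP z ≈ 0.178, as expected. I'll release gently.

```bash
python3 -m jog '[[0.36,0,0,0.5,0,0,0],[0.33,0,0,0.5,0,0,0],[0.3,0,0,0.5,0,0,0],[0.25,0,0,0.5,0,0,0],[0.2,0,0,0.5,0,0,0],[0.1,0,0,0.5,0,0,0],[0,0,0,0.5,0,0,0],[0,0,0,0.5,0,0,0]]' 20; python3 -m jog '[[0,0,0,-10,0,0,0],[0,0,0,-25,0,0,0],[0,0,0,-50,0,0,0],[0,0,0,-90,0,0,0],[0,0,0,-130,0,0,0],[0,0,0,-160,0,0,0],[0,0,0,-160,0,0,0],[0,0,0,-160,0,0,0]]'
python3 - <<'E'
from h import *
s=cam("scene");t=cam("wrist");cv2.imwrite("pics/s6.png",np.hstack([cv2.resize(s["image"][150:350,150:400],(400,320)),cv2.resize(t["image"],(400,320))]))
E
```

```text
time: 26.9
eef_pos: [0.5259, -0.3598, 0.1773]
tcp_rot: [0.995, 0.101, 0.001, -0.001]
contact_force: [0.8, 0.3, 0.0]
opening: 0.997
finger_force: 0.0
time: 27.7
eef_pos: [0.5261, -0.3602, 0.3396]
tcp_rot: [0.995, 0.101, 0.002, 0.001]
contact_force: [-0.1, 0.6, -1.7]
opening: 1.001
finger_force: 0.0
```

View pics/s6.png

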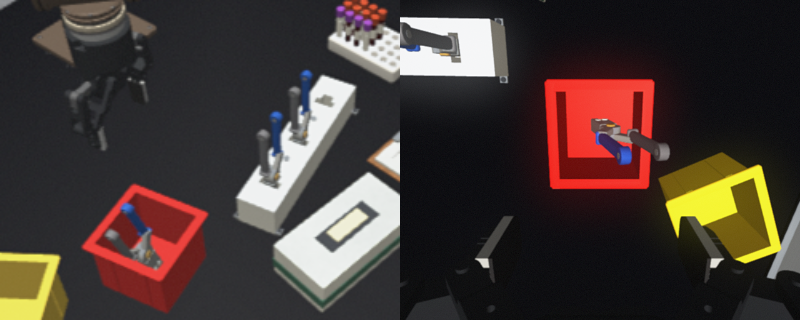

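The worn pair stands in the red bin with its handles leaning a little (blue end at wrist crop (624,156)), and the two sound pairs are in their slots. I'll let it settle and then check the lean and that everything is at rest.

```bash
python3 -m jog '[[0,0,0,0,0,0,0],[0,0,0,0,0,0,0],[0,0,0,0,0,0,0],[0,0,0,0,0,0,0],[0,0,0,0,0,0,0],[0,0,0,0,0,0,0]]' >/dev/null
python3 - <<'E'
from h import *; import pickle
s=cam("scene");w=cam("wrist");D=pickle.load(open("d0.pkl","rb"))
old=cv2.imread("pics/s6.png");new=np.hstack([cv2.resize(s["image"][150:350,150:400],(400,320)),cv2.resize(w["image"],(400,320))])
print("change",cv2.absdiff(old,new)[:,:400][180:].max(),cv2.absdiff(old,new)[60:200,540:680].mean())
for n,a,b in(("blue",(358,234),(229.4,280)),("grey",(418,228),(221.9,298.8))):
    print(n,tri([(w,*a),(s,*b)]))
print("jaw",atz(w,(603-400)*1.6,126*1.5,.06))
h=cv2.cvtColor(s["image"],cv2.COLOR_BGR2HSV);m=cv2.inRange(h,(105,130,60),(125,255,255))
k,l,st,ce=cv2.connectedComponentsWithStats(m)
print([ce[i].round(1) for i in range(1,k) if st[i,4]>50 and 150<ce[i][0]<420])
f=lambda c:cv2.inRange(cv2.cvtColor(c["image"],cv2.COLOR_BGR2HSV),(0,150,90),(6,255,255))[255:350,195:285]
print("bin px",[np.argwhere(f(c)).max(0) for c in(D["scene"],s)],[np.argwhere(f(c)).min(0) for c in(D["scene"],s)])
E
```

```text
change 7 2.102704081632653
blue (array([ 0.53088395, -0.38570623,  0.18870971]), [array([-0.5, -1.1]), array([-0.4, -0.1])])
grey (array([ 0.54142969, -0.42703448,  0.1713223 ]), [array([-1.8, -4.6]), array([-1.5, -0.4])])
jaw [ 0.53374914 -0.36449147  0.06      ]
[array([340.8, 204.5]), array([322.2, 230.8]), array([233.7, 286.2])]
bin px [array([89, 84]), array([89, 84])] [array([10,  6]), array([10,  6])]
```

The pliers are at rest with a lean of about 0.3 rad. The bin has not moved, and the sound pairs are within about 1 px of their starting positions.

```bash
python3 -c "
from plant import workorder
print(workorder.sign_off())"
```

```text
the job is handed in; nothing more can be done
None
```

The left-hand pliers (the slot at y = +110 mm) were the slack pair; they now stand jaws-down in the red repair bin, leaning about 0.3 rad, the two sound pairs are parked in the rack, and the job is handed in, though the sign-off returned no verdict.

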